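# Size a masking plug on the taper gauge

## Robot

A 6-joint arm with a two-finger parallel gripper is mounted at the origin on the work surface. World frame = base frame: x ahead of the robot, y to its left, z up, the work surface at z = 0. Lengths are in m, angles in rad, forces in N, time in s.
With the tool pointing down it reaches from about 0.35 to 0.975 m from the base axis. Payload 4.9 kg.
Tool frame: the origin (TCP) lies at the very end of the fingers, on their centre line; the grasp point (between the pads) lies 19 mm behind it; z points along the fingers, x is the direction in which the jaws open and shut, and the axes are right-handed (so a half turn about z gives the same grasp; the last joint's range is limited). The gripper opens to 85 mm and grips with 20 to 120 N. Pads are 22 mm wide; open, the fingers measure 114 mm over their backs; the gripper's body (76 mm by 85 mm) begins 54 mm behind the grasp point. The pads swing forward as they close: fully open they stand 13 mm farther back than shut.
Start: joints at [1.201, 0.053, 1.613, -0, 1.476, -0.119], TCP at [0.155, 0.605, 0.231] pointing down, gripper open.
Joint ranges: [-3.01, 3.01], [-1.01, 2.22], [0.06, 2.58], [-1.02, 4.17], [0.09, 2.62], [-3.14, 3.14]. Speed limits (rad/s): [2.57, 2.57, 3.14, 3.14, 3.14, 3.14].

## Interface

Orientations are given as a rotation vector (axis times angle).
In Python, from station import monitor, imaging, ticket gives the robot as it stands.
- The arm moves only by the tool step_arm, never from a script. Its argument "targets" is one flat list of numbers, 4 for each row, row after row: the shift along the tool's x, y, z in m, then the turn about the tool's z in rad. In form: [tx, ty, tz, roll, tx, ty, tz, roll, ...]. A call has 1 to 12 rows; each row is the pose to reach, as a shift and turn from the pose measured when the call began, along the tool's axes at that moment; what a row does not reach only later rows make up. A row lasts 1/12 s, in which the tool goes at most 41.7 mm and 7.16 degrees, less where a joint would pass 70% of its speed; a pose out of reach is approached as far as the arm can. A call with a gripper value outside its range is refused whole. "grip" is the finger opening in m, from 0 to 0.0854, set as the call begins (left out, the last holds). The fingers move at their own pace and stop on an object; "force" is the grip in N (left out, the last holds). Time passes only in rows, so rows that repeat a pose let the fingers close. It gives the time, the measured TCP pose, the force and the opening at its end, in the units of the state.
- monitor.get_obs(): the state, without advancing time (a new reading comes with each control period).
- imaging.get_image(name): name is "scene" or "top" or "wrist"; returns a dict with "color" (480x640x3 uint8, red, green, blue), "depth" (480x640 float32, m along the optical axis (not along the pixel's ray), 0 where there is no reading), "fov_y" (degrees; the focal length in pixels is half the picture's height over the tangent of half this angle, whatever the lens; pixels are square), "cx", "cy" (the principal point, pixels), "R" (3x3) and "t" (3): a world point X has camera coordinates R X + t. Camera axes: x right, y down, z forward; pixel columns grow to the right and rows downward; lengths in m; the calibration is good to about 2 mm. A picture is of the moment at which its call begins.
- ticket.finish_job(): hands the job in, once; it reports no verdict.
Trained networks look in a picture, given as the dict that the camera call returned (one of the last four; its "shot" number tells which), for a name from the list of things; names that differ only in an ending like _2 or _b are one class to them, and where a whole thing is asked for, a point or a joint stands for the part that bears it (a point fixed in the world has none). Each returns a list of dicts, best first, with "score" (0 to 1); they miss things now and then, are a little off and sometimes report something else, mostly with a low value. They report only what shows in the picture. A call takes as long as a camera call. They do not tell look-alikes from the thing itself.
- imaging.search_frame(name, picture): "uv" ([column, row] in pixels, amid what is visible of it).
- imaging.mark_of(name, picture): "uv" ([column, row] in pixels: a listed point, or the origin of a listed thing).
The state is a dict: "t": time; "q": joint angles; "dq": joint speeds; "effort": joint torques, N m; "tool_pos": TCP position; "tool_rot": TCP orientation; "contact_force": force on the tool from outside, world axes, zero at the start; "wrist_torque": the same for the moment, N m; "opening": finger opening in m.
Only numpy, scipy, OpenCV 4.12 (cv2) and the standard library are available. Lean on these libraries where they do the work, as an engineer would, in place of code of your own. Each camera call takes 0.05 s, during which the arm holds its last target.

## Task

Push the gauge's bifold dust cover back until its two panels stand folded flat against each other. Then take the green masking plug from the orange pad and slide it, standing upright on the slot's floor, along the tapered slot from the wide mouth until it wedges; leave it there and last slide the red cursor until its pointer is level with the middle of the plug, to mark the reading. Leave the plugs in the tray and everything else on the bench where they are.

Things in the scene. Friction and masses are not known exactly. Their poses are not given: they have to be found in the camera images.
- gauge: Taper gauge fixed to the bench: grey base 150 x 235 x 10 mm, two aluminium walls (tops 40.5 above the bench) forming a slot along its own y. Origin: on the bench under the slot's centre line; x across, y along the slot towards the wide mouth, z up. Slot floor 10 up. Slot width in mm = 22 + y/5, y from -40 (blind end) to +40. A guide rail (x = 50) stands 53 high. Divisions every 5.
- slot_mouth (a point): Point on the slot's floor on its centre line at y = 66 (gauge frame), 10 above the bench. Here the flared mouth is 59 mm wide, narrowing to 30 at y = 40; from y = 66 to 112 the base is a flat apron.
- slot_end (a point): Point on the slot's floor at y = -40, where the slot is 14 mm wide. A shank wedges where the slot is as wide as it, under a push of a few N towards here; slippery (friction about 0.2). A plug held off the centre line may stop early, on one wall only; it centres itself when its stem is only caged by loosely open fingers. Pushed by one finger from behind it tips forward. The flange rides 1.5 above the walls.
- cover (a joint): Bifold dust cover: two grey panels, each 76 mm wide, 105 long, 5 thick, the first hinged at the gauge's narrow end, the second to the first. Value (rad): turn of the first panel. 0 = lowered, a shallow tent (panels 17 degrees from level, ridge 90 above the bench); 1.25 = end stop, both upright, flat together, 160 high. Stays where it is left.
- cover_edge (a point): Middle of the second panel's free edge (yellow band), its underside: always 54 mm above the bench, 210 x cos(0.30 + value) from the hinge. The edge is 5 thick above this. Pushed towards the hinge (along the gauge's -y, 2 to 6 N, 190 travel) it folds the cover; the panels are coupled.
- cover_hinge (a point): Middle of the fixed hinge line at the gauge's narrow end: x = 0, y = -105, z = 54 in the gauge's frame.
- cursor (a joint): Red cursor sliding on a track beside the slot. Value in m: distance slid from the track's mouth end, growing along the gauge's -y, 0 to 0.135. Friction 2 N; stays where it is left.
- cursor_grip (a point): Middle of the cursor's upright red tab: 12 along the slot, 20 across it, from 24 to 70 above the bench; the point is 58 above the bench, 60 to the -x side of the slot's centre line (gauge frame).
- cursor_tip (a point): Tip of the cursor's flat red pointer (4 wide, top 45 above the bench), at the same y along the slot as the tab, 27 to the -x side of the slot's centre line. Its axes are the gauge's.
- pad: Orange square pad, 90 x 90 x 6, fixed; origin: centre of its underside. Exactly one plug stands on it: the one to be gauged.
- tray: Blue tray, 148 x 88, floor 6 thick, rim 14 high, fixed; origin: centre of its underside. The other two plugs stand in it.
- plug_a: Green hard-nylon masking plug, 80 mm high, standing, 60 g: plain round shank at the bottom (32 high; its diameter is 18, 21 or 24, different on each plug), a flange (diameter 42, from 32 to 37 up) and a round stem to hold (diameter 16, from 37 to 80 up). The three differ only in the shank. Origin: centre of its underside, z up along its axis.
- plug_b: Green hard-nylon masking plug, 80 mm high, standing, 60 g: plain round shank at the bottom (32 high; its diameter is 18, 21 or 24, different on each plug), a flange (diameter 42, from 32 to 37 up) and a round stem to hold (diameter 16, from 37 to 80 up). The three differ only in the shank. Origin: centre of its underside, z up along its axis.
- plug_c: Green hard-nylon masking plug, 80 mm high, standing, 60 g: plain round shank at the bottom (32 high; its diameter is 18, 21 or 24, different on each plug), a flange (diameter 42, from 32 to 37 up) and a round stem to hold (diameter 16, from 37 to 80 up). The three differ only in the shank. Origin: centre of its underside, z up along its axis.
- tape: Bystander: roll of cream masking tape lying flat, diameter 92, 30 high; origin: centre of its underside.
- sanding_block: Bystander: pink sanding block, 66 x 100 x 28; origin: centre of its underside.
- mixing_cup: Bystander: white mixing cup, diameter 80, 100 high; origin: centre of its underside.
- filler_tin: Bystander: red-banded filler tin, diameter 90, 70 high; origin: centre of its underside.
Mind the look-alikes: they are no part of the job. Leave any brown or purple look-alike of the plug_b alone.

How it is judged:
On the way, in this order (a step that is already met when the one before it is completed fails the run):
1. the dust cover is folded back, its panels flat together (value of joint cover above 1.16 rad), for 0.2 s.
2. the plug from the pad is upright on the slot's floor, wedged (value of joint cover above 1.16 rad and ((x of plug_a in the frame of gauge between -0.004 and 0.004 m and y of plug_a in the frame of gauge between -0.04 and 0.0146 m and z of plug_a in the frame of gauge between 0.007 and 0.014 m and angle between plug_a's own z axis and vertical below 0.15 rad and horizontal distance between each of plug_b, plug_c and tray below 0.065 m and angle between each of plug_b, plug_c's own z axis and vertical below 0.2 rad) or (x of plug_b in the frame of gauge between -0.004 and 0.004 m and y of plug_b in the frame of gauge between -0.04 and -0.0005 m and z of plug_b in the frame of gauge between 0.007 and 0.014 m and angle between plug_b's own z axis and vertical below 0.15 rad and horizontal distance between each of plug_a, plug_c and tray below 0.065 m and angle between each of plug_a, plug_c's own z axis and vertical below 0.2 rad) or (x of plug_c in the frame of gauge between -0.004 and 0.004 m and y of plug_c in the frame of gauge between -0.04 and -0.0155 m and z of plug_c in the frame of gauge between 0.007 and 0.014 m and angle between plug_c's own z axis and vertical below 0.15 rad and horizontal distance between each of plug_a, plug_b and tray below 0.065 m and angle between each of plug_a, plug_b's own z axis and vertical below 0.2 rad))), for 0.2 s.
3. the cursor's pointer is level with the middle of the wedged plug (((x of plug_a in the frame of gauge between -0.004 and 0.004 m and y of plug_a in the frame of gauge between -0.04 and 0.0146 m and z of plug_a in the frame of gauge between 0.007 and 0.014 m and angle between plug_a's own z axis and vertical below 0.15 rad and horizontal distance between each of plug_b, plug_c and tray below 0.065 m and angle between each of plug_b, plug_c's own z axis and vertical below 0.2 rad and y of plug_a in the frame of cursor_tip between -0.004 and 0.004 m and linear speed of plug_a below 0.01 m/s) or (x of plug_b in the frame of gauge between -0.004 and 0.004 m and y of plug_b in the frame of gauge between -0.04 and -0.0005 m and z of plug_b in the frame of gauge between 0.007 and 0.014 m and angle between plug_b's own z axis and vertical below 0.15 rad and horizontal distance between each of plug_a, plug_c and tray below 0.065 m and angle between each of plug_a, plug_c's own z axis and vertical below 0.2 rad and y of plug_b in the frame of cursor_tip between -0.004 and 0.004 m and linear speed of plug_b below 0.01 m/s) or (x of plug_c in the frame of gauge between -0.004 and 0.004 m and y of plug_c in the frame of gauge between -0.04 and -0.0155 m and z of plug_c in the frame of gauge between 0.007 and 0.014 m and angle between plug_c's own z axis and vertical below 0.15 rad and horizontal distance between each of plug_a, plug_b and tray below 0.065 m and angle between each of plug_a, plug_b's own z axis and vertical below 0.2 rad and y of plug_c in the frame of cursor_tip between -0.004 and 0.004 m and linear speed of plug_c below 0.01 m/s))), for 0.2 s.
At the end, for the whole second after the job is handed in: Cover joint past 1.16 rad; the pad's plug upright (0.15 rad) on the slot floor, within 4 mm of its centre line and less than 4 mm short of where the slot is as wide as the shank; pointer within 4 mm of the plug's centre along the slot; other plugs upright in the tray (65 mm of its centre); at rest (value of joint cover above 1.16 rad and ((x of plug_a in the frame of gauge between -0.004 and 0.004 m and y of plug_a in the frame of gauge between -0.04 and 0.0146 m and z of plug_a in the frame of gauge between 0.007 and 0.014 m and angle between plug_a's own z axis and vertical below 0.15 rad and horizontal distance between each of plug_b, plug_c and tray below 0.065 m and angle between each of plug_b, plug_c's own z axis and vertical below 0.2 rad and y of plug_a in the frame of cursor_tip between -0.004 and 0.004 m and linear speed of plug_a below 0.01 m/s) or (x of plug_b in the frame of gauge between -0.004 and 0.004 m and y of plug_b in the frame of gauge between -0.04 and -0.0005 m and z of plug_b in the frame of gauge between 0.007 and 0.014 m and angle between plug_b's own z axis and vertical below 0.15 rad and horizontal distance between each of plug_a, plug_c and tray below 0.065 m and angle between each of plug_a, plug_c's own z axis and vertical below 0.2 rad and y of plug_b in the frame of cursor_tip between -0.004 and 0.004 m and linear speed of plug_b below 0.01 m/s) or (x of plug_c in the frame of gauge between -0.004 and 0.004 m and y of plug_c in the frame of gauge between -0.04 and -0.0155 m and z of plug_c in the frame of gauge between 0.007 and 0.014 m and angle between plug_c's own z axis and vertical below 0.15 rad and horizontal distance between each of plug_a, plug_b and tray below 0.065 m and angle between each of plug_a, plug_b's own z axis and vertical below 0.2 rad and y of plug_c in the frame of cursor_tip between -0.004 and 0.004 m and linear speed of plug_c below 0.01 m/s)) and velocity of joint cursor between -0.005 and 0.005 m/s); the robot touches nothing.
It fails at once if a bystander on the bench (tape, sanding block, mixing cup, filler tin) is moved by more than 30 mm (distance of any of tape, sanding_block, mixing_cup, filler_tin from where it was at the start of the episode above 0.03 m).
It also fails if it takes over 66 s, if anything falls off the work surface, if the arm or the gripper's body presses on something with over 40 N, if the wrist force passes 120 N, or if a joint passes its speed limit or range.

## Working session

There is one attempt and no reset: what is moved stays moved. The work goes in short steps, Python scripts to look and compute and a tool call to move; the robot and the scene stay as the last step left them, time stands still between calls to the robot, and variables do not carry over. Pictures are saved under pics/ and viewed, and the job is handed in when it is done.

Besides the shell and the picture viewer there is one more tool, called after "Call:" as name(argument=value, ...) on one line, values as JSON. step_arm: Moves the arm, as the interface text tells. Its arguments: {"type":"object","properties":{"targets":{"type":"array","items":{"type":"number"}},"grip":{"type":"number"},"force":{"type":"number"}},"required":["targets"]}

```bash
mkdir -p pics; ls
cat > h.py <<'E'
import numpy as np, cv2, pickle
from scipy.spatial.transform import Rotation as Ro
from station import monitor, imaging, ticket
def f(p): return 240/np.tan(np.radians(p["fov_y"])/2)
def ray(p,uv):
    d=np.array([(uv[0]-p["cx"])/f(p),(uv[1]-p["cy"])/f(p),1.0]); R=np.array(p["R"]); return -R.T@np.array(p["t"]), R.T@d
def at_z(p,uv,z):
    o,d=ray(p,uv); return o+d*(z-o[2])/d[2]
def at_depth(p,uv):
    u,v=int(round(uv[0])),int(round(uv[1])); w=p["depth"][max(v-2,0):v+3,max(u-2,0):u+3]; w=w[w>0]
    if w.size==0: return None
    o,d=ray(p,uv); return o+d*np.median(w)
def proj(p,X):
    c=np.array(p["R"])@np.array(X)+np.array(p["t"]); return np.array([c[0]/c[2]*f(p)+p["cx"],c[1]/c[2]*f(p)+p["cy"]])
def cloud(p):
    v,u=np.mgrid[0:480,0:640]; d=p["depth"]; c=np.stack([(u-p["cx"])/f(p)*d,(v-p["cy"])/f(p)*d,d],-1)
    return (c-np.array(p["t"]))@np.array(p["R"])
def save(p,n): cv2.imwrite(f"pics/{n}.png",p["color"][...,::-1])
def dump(p,n): pickle.dump(p,open(n+".pkl","wb"))
def st():
    s=monitor.get_obs(); print("t",round(s["t"],2),"pos",np.round(s["tool_pos"],4),"R",np.round(Ro.from_rotvec(s["tool_rot"]).as_matrix(),3).tolist(),"F",np.round(s["contact_force"],1),"op",round(s["opening"],4)); return s
def loc(w,s=None):
    s=s or monitor.get_obs(); return Ro.from_rotvec(s["tool_rot"]).as_matrix().T@(np.array(w)-np.array(s["tool_pos"]))
E
cat > a.py <<'E'
from h import *
st()
for n in ("top","scene"):
    p=imaging.get_image(n); save(p,n+"0"); dump(p,n+"0")
    print(n,p["fov_y"],p["cx"],p["cy"],"cam at",np.round(-np.array(p["R"]).T@np.array(p["t"]),3))
    for k in ("gauge","slot_mouth","slot_end","cover_edge","cover_hinge","cursor_grip","cursor_tip","pad","tray","plug_a","tape","sanding_block","mixing_cup","filler_tin"):
        for m in imaging.mark_of(k,p)[:4]: print(k,np.round(m["uv"],1),round(m["score"],2),at_depth(p,m["uv"]).round(3) if at_depth(p,m["uv"]) is not None else None)
E
python3 a.py
```

```text
pics
t 0.0 pos [0.1549 0.6049 0.2301] R [[0.248, 0.969, -0.001], [0.969, -0.248, -0.002], [-0.002, -0.0, -1.0]] F [ 0.2 -0.   0.1] op 0.0855
top 48.99583221496913 316.6245967469611 240.43153005158098 cam at [ 4.190e-01 -1.000e-03  1.327e+00]
gauge [300.7 233.3] 0.65 [0.585 0.047 0.09 ]
gauge [442.  262.8] 0.53 [ 0.515 -0.295  0.045]
slot_mouth [279.1 240.3] 0.67 [0.571 0.1   0.073]
slot_mouth [190.6 286.3] 0.46 [0.464 0.314 0.057]
slot_end [317.  230.7] 0.83 [0.593 0.008 0.078]
slot_end [280.4 240.8] 0.17 [0.57  0.096 0.073]
cover_edge [262.4 246.6] 0.89 [0.563 0.147 0.01 ]
cover_edge [280.7 266.2] 0.23 [0.509 0.096 0.067]
cover_hinge [341.6 223.8] 0.95 [ 0.612 -0.052  0.059]
cursor_grip [277.6 265.7] 0.6 [0.51  0.104 0.069]
cursor_grip [338.  221.9] 0.53 [ 0.616 -0.043  0.063]
cursor_tip [278.9 251.2] 0.5 [0.545 0.1   0.071]
pad [192.  291.2] 0.95 [0.452 0.314 0.043]
tray [259.8 245.2] 0.72 [0.567 0.153 0.01 ]
tray [445.9 274.3] 0.62 [ 0.487 -0.304  0.04 ]
plug_a [192.  287.4] 0.81 [0.461 0.313 0.047]
plug_a [436.6 220.6] 0.76 [ 0.619 -0.286  0.042]
plug_a [445.  280.7] 0.74 [ 0.471
[... 788 characters left out ...]
  0.059]
cursor_grip [353.1 273.3] 0.63 [0.606 0.052 0.042]
cursor_grip [394.3 242.3] 0.42 [0.519 0.105 0.068]
cursor_tip [387.6 261.6] 0.66 [0.567 0.108 0.068]
pad [499.4 268.6] 0.57 [0.474 0.318 0.044]
tray [229.6 183.9] 0.9 [ 0.514 -0.29   0.043]
plug_a [206.6 231.8] 0.89 [ 0.63  -0.286  0.01 ]
plug_a [228.7 194.2] 0.88 [ 0.521 -0.295  0.01 ]
plug_a [257.3 232.6] 0.72 [ 0.582 -0.187  0.003]
plug_a [497.9 272.9] 0.7 [0.482 0.318 0.04 ]
tape [315.  347.8] 0.98 [0.765 0.041 0.   ]
sanding_block [390.  199.4] 0.95 [0.392 0.053 0.027]
sanding_block [148.2 232.3] 0.53 [ 0.704 -0.368  0.061]
sanding_block [388.5 276.9] 0.18 [0.598 0.122 0.068]
filler_tin [150.5 236.5] 0.98 [ 0.705 -0.366  0.048]
```

View pics/top0.png

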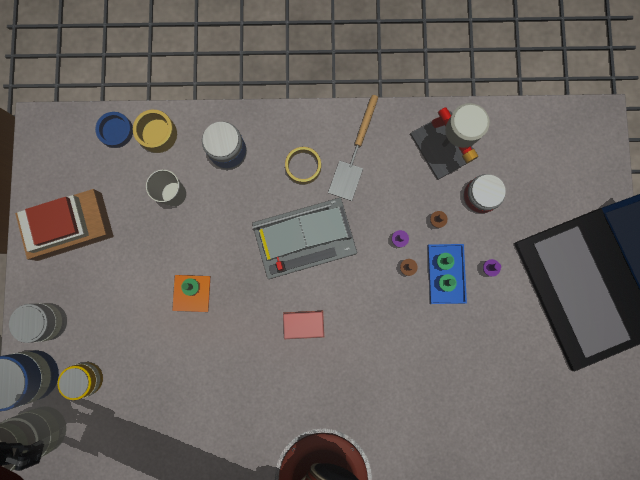

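View pics/scene0.png

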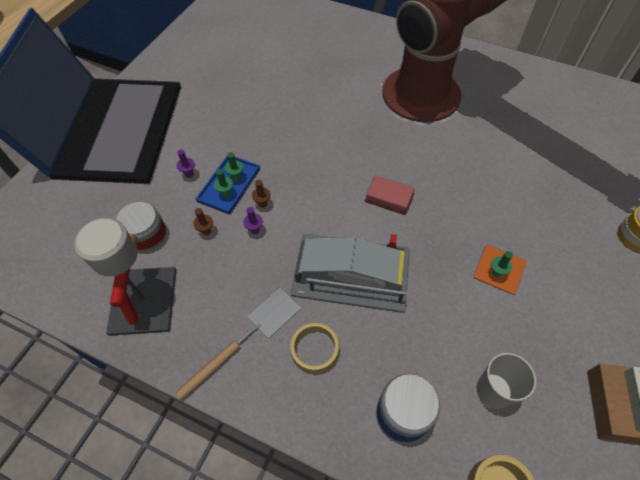

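The top view shows the gauge around (303,240), with the yellow edge at (264,244) and the cursor tab at (280,266). The target plug is at (190,287) on the orange pad, and the tray plugs are at (446,261) and (448,283). Brown and purple look-alikes stand around the tray. Next I'll fit the gauge pose from the cover's depth.

```bash
cat > b.py <<'E'
from h import *
for n in ("top0","scene0"):
    p=pickle.load(open(n+".pkl","rb")); C=cloud(p); c=p["color"].astype(int)
    near=(np.abs(C[...,0]-.585)<.16)&(np.abs(C[...,1]-.047)<.18)&(p["depth"]>0)
    R,G,B=c[...,0],c[...,1],c[...,2]
    yel=near&(R>120)&(G>100)&(B<80)&(C[...,2]>.045)
    red=near&(R>110)&(G<60)&(B<60)&(C[...,2]>.03)
    sat=c.max(-1)-c.min(-1)
    gr=near&(C[...,2]>.0615)&(C[...,2]<.1)&(sat<45)
    print(n,"yel",yel.sum(),C[yel].mean(0).round(4),"red",red.sum(),C[red].mean(0).round(4),C[red].max(0).round(3))
    cov=gr|(yel); P=C[cov][:,:2].astype(np.float32)
    r=cv2.minAreaRect(P*1000); print("rect",r)
    ctr,sz,a=r
    base=near&(C[...,2]>.005)&(C[...,2]<.1); print("base rect",cv2.minAreaRect(C[base][:,:2].astype(np.float32)*1000))
    # rail
    # green plug on pad
    g=(G>R+25)&(G>B+10)&(np.abs(C[...,0]-.46)<.08)&(np.abs(C[...,1]-.315)<.08)
    z=C[g][:,2]; P=C[g]; print("green",g.sum(), "stem top",P[P[:,2]>.078].mean(0).round(4) if (P[:,2]>.078).any() else None, "all",P.mean(0).round(4),z.max())
    fl=P[(P[:,2]>.035)&(P[:,2]<.05)]; print("flange",len(fl),cv2.minEnclosingCircle(fl[:,:2].astype(np.float32)*1000))
E
python3 b.py
```

```text
top0 yel 104 [0.5645 0.1359 0.0613] red 39 [0.5144 0.1014 0.0669] [0.534 0.107 0.074]
rect ((577.3970336914062, 38.754432678222656), (104.08869171142578, 202.3260498046875), 15.664774894714355)
base rect ((585.2915649414062, 47.346771240234375), (359.1157531738281, 318.9055480957031), 89.97676849365234)
green 192 stem top [0.4638 0.3204 0.087 ] all [0.4636 0.318  0.052 ] 0.0923084599324703
flange 153 ((463.8522644042969, 320.104736328125), 20.948455810546875)
scene0 yel 107 [0.5656 0.1357 0.0611] red 39 [0.5119 0.0992 0.0684] [0.52  0.106 0.072]
rect ((584.1942749023438, 42.057151794433594), (90.59473419189453, 200.4261932373047), 17.11017417907715)
base rect ((589.5684204101562, 63.80615997314453), (318.1387023925781, 313.20367431640625), 89.40130615234375)
green 272 stem top [0.4635 0.3191 0.0852] all [0.4672 0.3188 0.0495] 0.0882131673632334
flange 206 ((463.9940185546875, 319.2701721191406), 20.284238815307617)
```

```bash
cat > c.py <<'E'
from h import *
for n in ("top0","scene0"):
    p=pickle.load(open(n+".pkl","rb")); C=cloud(p); c=p["color"].astype(int)
    near=(np.abs(C[...,0]-.585)<.16)&(np.abs(C[...,1]-.047)<.18)&(p["depth"]>0)
    R,G,B=c[...,0],c[...,1],c[...,2]
    m=near&(C[...,2]>.064)&(C[...,2]<.1)&~((R>90)&(G<60))
    k,lab,stt,_=cv2.connectedComponentsWithStats(m.astype(np.uint8),connectivity=4)
    m=lab==1+np.argmax(stt[1:,4]); P=C[m]
    # fit tent: two planes. ridge direction = gauge x. fit z = z0 - tan(.30)*|s-s0|, s = along y'
    from scipy.optimize import least_squares
    def res(q): 
        s=-P[:,0]*np.sin(q[0])+P[:,1]*np.cos(q[0])
        return q[2]-np.tan(.30)*np.abs(s-q[1])-P[:,2]
    r=least_squares(res,[.23,-.0,.09],loss="soft_l1",f_scale=.002).x
    y=r[0]; ex=np.array([np.cos(y),np.sin(y)]); ey=np.array([-np.sin(y),np.cos(y)])
    yel=near&(R>120)&(G>100)&(B<80)&(C[...,2]>.045); Y=C[yel]
    print(n,"yaw from tent",y,"ridge z",r[2],m.sum())
    for rr in (0,): 
        X=P[:,:2]@ex; S=P[:,:2]@ey
    # per-row extents: edges across
    rect=cv2.minAreaRect(P[:,:2].astype(np.float32)*1000); print(rect)
    for q in (y,np.radians(rect[2])):
        ex=np.array([np.cos(q),np.sin(q)]); ey=np.array([-np.sin(q),np.cos(q)])
        X=P[:,:2]@ex; S=P[:,:2]@ey
        x0=(np.percentile(X,1)+np.percentile(X,99))/2; w=np.percentile(X,99)-np.percentile(X,1)
        print("yaw",q,"x0",x0,"w",w,"s range",S.min(),S.max(),"ridge s",r[1],"yel s",(Y[:,:2]@ey).min(),(Y[:,:2]@ey).max(),"yel x",(Y[:,:2]@ex).mean())
        s0=(r[1]+.105-.1003-.0) ; print("  gauge origin", (x0*ex+(r[1]+.105-.1003)*ey).round(4), "via yel", (x0*ex+((Y[:,:2]@ey).max()-.0965)*ey).round(4))
E
python3 c.py
```

```text
top0 yaw from tent 0.2714245491820528 ridge z 0.09075791393205616 2181
((590.3368530273438, 42.60474395751953), (77.15103912353516, 180.02752685546875), 15.520440101623535)
yaw 0.2714245491820528 x0 0.5796704684904306 w 0.07489120388739678 s range -0.2072434752817648 -0.02720316966596143 ridge s -0.11586998894985462 yel s -0.024520988685735344 -0.016300958598729737 yel x 0.5803063936050316
  gauge origin [0.5883 0.0483] via yel [0.5887 0.0467]
yaw 0.270882781131894 x0 0.5797289371880162 w 0.07486693401944944 s range -0.20692617422893536 -0.026898656537009836 ridge s -0.11586998894985462 yel s -0.024196719084907364 -0.015972440700078895 yel x 0.580317353212413
  gauge origin [0.5883 0.048 ] via yel [0.5887 0.0468]
scene0 yaw from tent 0.27870377653493905 ridge z 0.0902967235599994 2890
((589.0938110351562, 41.72954559326172), (78.21665954589844, 176.0206756591797), 15.804515838623047)
yaw 0.27870377653493905 x0 0.5783761136471726 w 0.075096801310638 s range -0.20991221345769068 -0.03399215874882336 ridge s -0.120540859594801 yel s -0.028577882886084725 -0.02105252899838732 yel x 0.5810613481299328
  gauge origin [0.5879 0.0477] via yel [0.5884 0.0461]
yaw 0.275840838067565 x0 0.5786839533349382 w 0.0751340122791323 s range -0.20830160005607712 -0.03228092326733657 ridge s -0.120540859594801 yel s -0.026851007321085023 -0.019351369244682406 yel x 0.5811310123602478
  gauge origin [0.5884 0.0461] via yel [0.5884 0.0461]
```

```bash
cat >> h.py <<'E'
O=np.array([.5883,.0475]); YAW=.273
def g2w(x,y,z): c,s=np.cos(YAW),np.sin(YAW); return np.array([O[0]+c*x-s*y,O[1]+s*x+c*y,z])
def w2g(w): c,s=np.cos(YAW),np.sin(YAW); d=np.array(w[:2])-O; return np.array([c*d[0]+s*d[1],-s*d[0]+c*d[1],w[2]])
def plan(w,ang=None):
    s=st(); R=Ro.from_rotvec(s["tool_rot"]).as_matrix(); a=np.arctan2(R[1,0],R[0,0])
    print("gauge-frame tcp",w2g(s["tool_pos"]).round(4),"shift",loc(w,s).round(4),"dist",np.linalg.norm(loc(w,s)).round(3), end=" ")
    if ang is not None: d=(ang-a+np.pi/2)%np.pi-np.pi/2; print("roll",round(-d,3))
    else: print()
E
python3 -c "
from h import *
plan(g2w(0,.175,.12),YAW+np.pi/2)"
```

```text
t 1.5 pos [0.1551 0.6054 0.2313] R [[0.248, 0.969, -0.0], [0.969, -0.248, -0.0], [-0.0, -0.0, -1.0]] F [ 0.1  0.1 -0.3] op 0.0854
gauge-frame tcp [-0.2667  0.6541  0.2313] shift [-0.2814  0.4706  0.1113] dist 0.559 roll -0.524
```

Call:
step_arm(targets=[-0.07, 0.118, 0.0, -0.12, -0.14, 0.235, 0.0, -0.24, -0.281, 0.47, 0.03, -0.36, -0.281, 0.47, 0.03, -0.524, -0.281, 0.47, 0.03, -0.524, -0.281, 0.47, 0.03, -0.524, -0.281, 0.47, 0.03, -0.524, -0.281, 0.47, 0.03, -0.524, -0.281, 0.47, 0.03, -0.524, -0.281, 0.47, 0.03, -0.524, -0.281, 0.47, 0.03, -0.524, -0.281, 0.47, 0.03, -0.524], grip=0.08)

```text
t: 2.5
tool_pos: [0.5037, 0.2534, 0.205]
tool_rot: [1.898, 2.503, 0.001]
contact_force: [-0.3, 0.7, 0.3]
opening: 0.0803
```

```bash
python3 -c "
from h import *
plan(g2w(0,.175,.05),YAW+np.pi/2)
p=imaging.get_image('wrist'); save(p,'w1'); dump(p,'w1')"
```

```text
t 2.5 pos [0.5037 0.2534 0.205 ] R [[-0.27, 0.963, 0.001], [0.963, 0.27, 0.0], [0.0, 0.001, -1.0]] F [-0.3  0.7  0.3] op 0.0803
gauge-frame tcp [-0.0259  0.2211  0.205 ] shift [-0.0461  0.0258  0.155 ] dist 0.164 roll 0.0
```

View pics/w1.png

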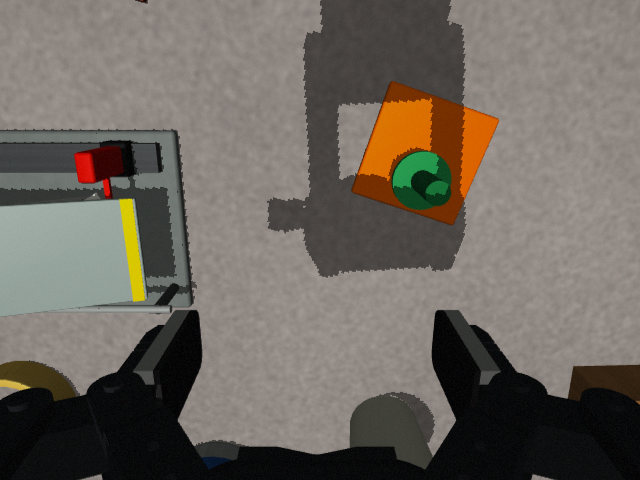

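The wrist view shows the fingertips at about (185,320) and (445,320). The plug is at (425,180), the yellow edge at (130,250) and the cursor at (90,165). I'll read the fingertip position from the depth.

```bash
python3 -c "
from h import *
p=pickle.load(open('w1.pkl','rb')); C=cloud(p); s=monitor.get_obs()
R=Ro.from_rotvec(s['tool_rot']).as_matrix(); L=(C-np.array(s['tool_pos']))@R
m=(p['depth']>0)&(np.abs(L[...,0])<.09)&(np.abs(L[...,1])<.03)&(L[...,2]>-.06)&(L[...,2]<.02)
for sgn in (-1,1):
  q=L[m&(L[...,0]*sgn>0)]; print(len(q),'zmax',q[:,2].max(),'x at tip', np.percentile(q[q[:,2]>q[:,2].max()-.004][:,0],[0,50,100]),'x range',q[:,0].min(),q[:,0].max(),'y',q[:,1].min(),q[:,1].max())
# cover edge yellow + cursor from wrist
c=p['color'].astype(int);r,g,b=c[...,0],c[...,1],c[...,2]
Y=C[(r>150)&(g>130)&(b<80)&(C[...,2]>.04)&(C[...,1]<.2)]; G=np.array([w2g(k) for k in Y]); print('yel gauge',G.min(0).round(4),G.max(0).round(4))
Y=C[(r>130)&(g<60)&(b<60)&(C[...,2]>.064)&(C[...,1]<.2)]; G=np.array([w2g(k) for k in Y]); print('cursor top gauge',G.min(0).round(4),G.max(0).round(4))
"
```

```text
6903 zmax -0.011160260424030607 x at tip [-0.04044112 -0.03370886 -0.0332895 ] x range -0.06501948723759894 -0.03224629468475844 y -0.016616503784478362 0.009567441954178761
6661 zmax -0.011425625252190319 x at tip [0.04596153 0.04636345 0.05135234] x range 0.044154371504760585 0.07650001844567728 y -0.01689615629981503 0.009328691032877858
yel gauge [-0.0388  0.0872  0.0591] [0.0373 0.0958 0.0645]
cursor top gauge [-0.0705  0.0655  0.0676] [-0.0515  0.0777  0.0719]
```

Call:
step_arm(targets=[-0.02, 0.012, 0.035, 0, -0.04, 0.024, 0.07, 0, -0.046, 0.026, 0.105, 0, -0.046, 0.026, 0.135, 0, -0.046, 0.026, 0.16, 0, -0.046, 0.026, 0.171, 0, -0.046, 0.026, 0.171, 0], grip=0.08)

```text
t: 3.13
tool_pos: [0.5433, 0.2094, 0.0303]
tool_rot: [1.905, 2.497, -0.01]
contact_force: [-1.0, 0.3, 1.5]
opening: 0.0803
```

```bash
python3 -c "
from h import *
plan(g2w(0,.175,.034),YAW+np.pi/2)
p=imaging.get_image('scene'); save(p,'s1'); cv2.imwrite('pics/s1z.png',cv2.resize(p['color'][180:360,270:510,::-1],(800,600),interpolation=cv2.INTER_CUBIC))"
```

```text
t 3.13 pos [0.5433 0.2094 0.0303] R [[-0.264, 0.964, -0.003], [0.964, 0.264, -0.006], [-0.005, -0.004, -1.0]] F [-1.   0.3  1.5] op 0.0803
gauge-frame tcp [0.0003 0.168  0.0303] shift [ 0.0069 -0.0003 -0.0038] dist 0.008 roll -0.006
```

View pics/s1z.png

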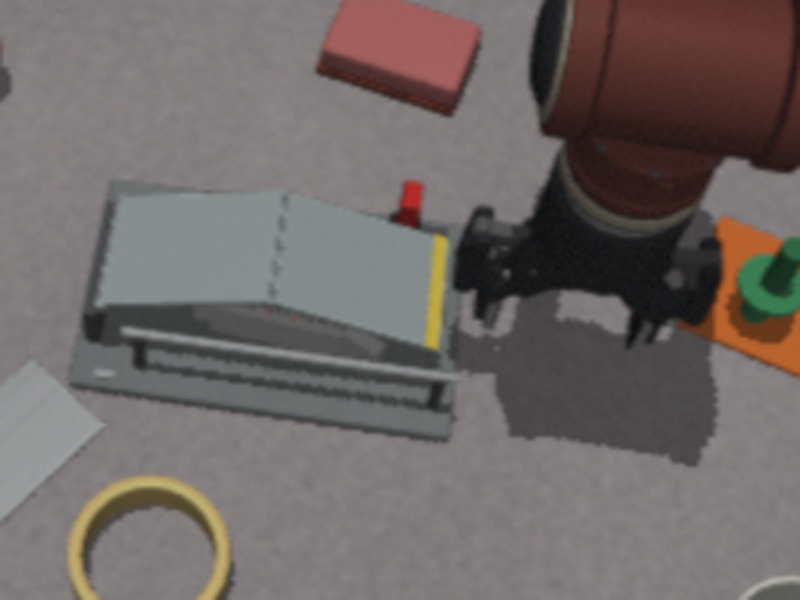

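The fingers sit in front of the yellow edge (435,290 in the crop), clear of the rail and the cursor. Starting the push.

Call:
step_arm(targets=[-0.01, 0, -0.004, 0, -0.02, 0, -0.004, 0, -0.03, 0, -0.004, 0, -0.04, 0, -0.004, 0, -0.052, 0, -0.004, 0, -0.064, 0, -0.004, 0, -0.076, 0, -0.004, 0, -0.088, 0, -0.004, 0, -0.1, 0, -0.004, 0], grip=0.08)

```text
t: 3.93
tool_pos: [0.5716, 0.112, 0.0371]
tool_rot: [1.904, 2.495, -0.006]
contact_force: [0.9, 0.2, 1.4]
opening: 0.0801
```

```bash
python3 -c "
from h import *
plan(g2w(0,-.045,.034),YAW+np.pi/2)
p=imaging.get_image('scene'); save(p,'s2'); cv2.imwrite('pics/s2z.png',cv2.resize(p['color'][120:360,230:550,::-1],(800,600),interpolation=cv2.INTER_CUBIC))"
```

```text
t 3.93 pos [0.5716 0.112  0.0371] R [[-0.264, 0.965, 0.001], [0.965, 0.264, -0.005], [-0.005, -0.001, -1.0]] F [0.9 0.2 1.4] op 0.0801
gauge-frame tcp [0.0013 0.0666 0.0371] shift [-0.1116 -0.0006  0.0037] dist 0.112 roll -0.006
```

View pics/s2z.png

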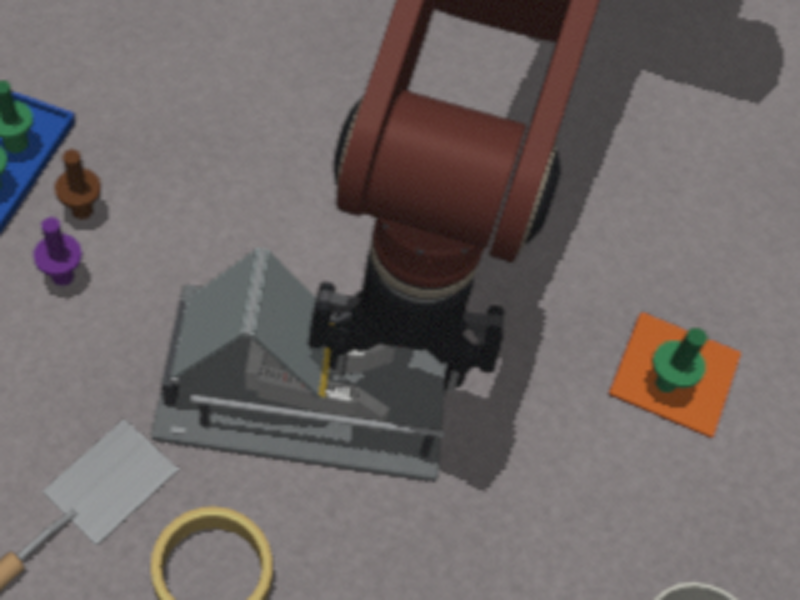

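The cover is folding: the ridge is at (255,290) in the crop and the yellow edge is against the leading finger. Continuing.

Call:
step_arm(targets=[-0.012, 0, 0.003, 0, -0.024, 0, 0.003, 0, -0.036, 0, 0.003, 0, -0.048, 0, 0.003, 0, -0.06, 0, 0.003, 0, -0.07, 0, 0.003, 0, -0.08, 0, 0.003, 0, -0.086, 0, 0.003, 0, -0.092, 0, 0.003, 0, -0.095, 0, 0.003, 0], grip=0.08)

```text
t: 4.82
tool_pos: [0.5956, 0.0233, 0.0351]
tool_rot: [-1.906, -2.49, -0.002]
contact_force: [-10.8, 31.4, 12.8]
opening: 0.0801
```

```bash
python3 -c "
from h import *
plan(g2w(0,-.045,.034),YAW+np.pi/2)
p=imaging.get_image('scene'); save(p,'s3'); cv2.imwrite('pics/s3z.png',cv2.resize(p['color'][120:360,230:550,::-1],(800,600),interpolation=cv2.INTER_CUBIC))"
```

```text
t 4.82 pos [0.5956 0.0233 0.0351] R [[-0.261, 0.965, -0.003], [0.965, 0.261, 0.004], [0.005, -0.002, -1.0]] F [-10.8  31.4  12.8] op 0.0801
gauge-frame tcp [ 0.0005 -0.0253  0.0351] shift [-0.0197 -0.0003  0.001 ] dist 0.02 roll -0.009
```

View pics/s3z.png

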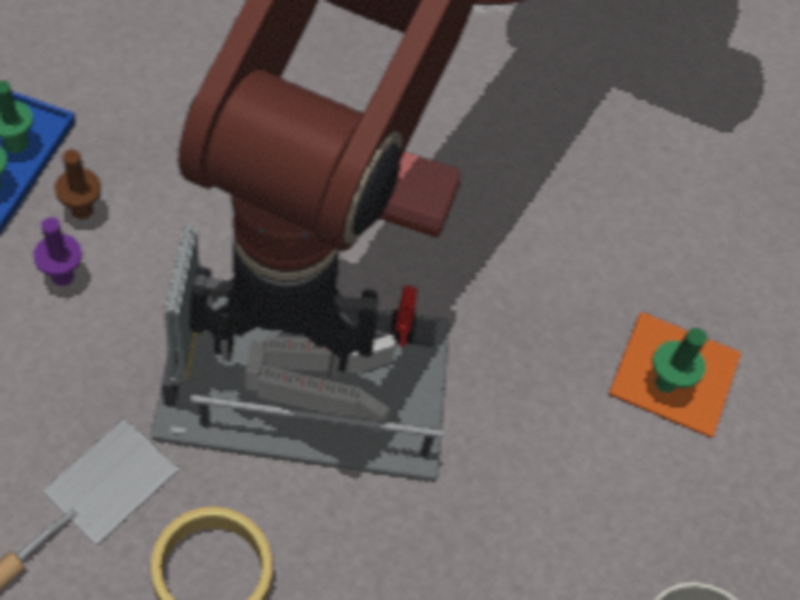

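The panels look upright and the force has risen to about 33 N. I'll back off and measure the cover.

Call:
step_arm(targets=[0.01, 0, 0, 0, 0.03, 0, 0, 0, 0.055, 0, 0, 0, 0.08, 0, 0, 0], grip=0.08)

```text
t: 5.2
tool_pos: [0.5745, 0.1012, 0.0356]
tool_rot: [-1.907, -2.491, -0.001]
contact_force: [0.3, -0.0, 1.2]
opening: 0.0798
```

```bash
python3 -c "
from h import *
st()
for n in ('scene','top'):
  p=imaging.get_image(n); dump(p,n+'4'); C=cloud(p); G=(C[...,:2]-O)@np.array([[np.cos(YAW),-np.sin(YAW)],[np.sin(YAW),np.cos(YAW)]])
  c=p['color'].astype(int); sat=c.max(-1)-c.min(-1)
  m=(p['depth']>0)&(np.abs(G[...,0])<.036)&(G[...,1]<-.04)&(G[...,1]>-.15)&(C[...,2]>.06)&(C[...,2]<.2)
  for z in np.arange(.06,.17,.01):
    q=G[m&(np.abs(C[...,2]-z)<.005)]
    if len(q): print(n,round(z,3),len(q),np.percentile(q[:,1],[2,50,98]).round(4))
  save(p,n+'4')
cv2.imwrite('pics/s4z.png',cv2.resize(pickle.load(open('scene4.pkl','rb'))['color'][120:360,230:550,::-1],(800,600),interpolation=cv2.INTER_CUBIC))"
```

```text
t 5.2 pos [0.5745 0.1012 0.0356] R [[-0.261, 0.965, -0.003], [0.965, 0.261, 0.004], [0.004, -0.002, -1.0]] F [ 0.3 -0.   1.2] op 0.0798
scene 0.06 25 [-0.1068 -0.0951 -0.0943]
scene 0.07 27 [-0.1045 -0.0956 -0.0945]
scene 0.08 31 [-0.1051 -0.0956 -0.0952]
scene 0.09 29 [-0.1038 -0.0959 -0.0955]
scene 0.1 35 [-0.1054 -0.0961 -0.0957]
scene 0.11 27 [-0.1058 -0.0964 -0.0957]
scene 0.12 34 [-0.1051 -0.0966 -0.0962]
scene 0.13 33 [-0.1047 -0.0968 -0.0964]
scene 0.14 33 [-0.1037 -0.0971 -0.0966]
scene 0.15 41 [-0.1046 -0.0972 -0.0968]
scene 0.16 190 [-0.1071 -0.1019 -0.0973]
top 0.06 3 [-0.0951 -0.0949 -0.0948]
top 0.07 16 [-0.0956 -0.0952 -0.0947]
top 0.08 12 [-0.0961 -0.0955 -0.0951]
top 0.09 14 [-0.0962 -0.0958 -0.0953]
top 0.1 11 [-0.0963 -0.096  -0.0957]
top 0.11 13 [-0.1016 -0.0962 -0.096 ]
top 0.12 15 [-0.0969 -0.0964 -0.0961]
top 0.13 12 [-0.0969 -0.0965 -0.096 ]
top 0.14 15 [-0.0971 -0.0968 -0.0965]
top 0.15 14 [-0.1052 -0.0971 -0.0967]
top 0.16 140 [-0.107  -0.1017 -0.0969]
top 0.17 7 [-0.1032 -0.1015 -0.1001]
```

View pics/s4z.png

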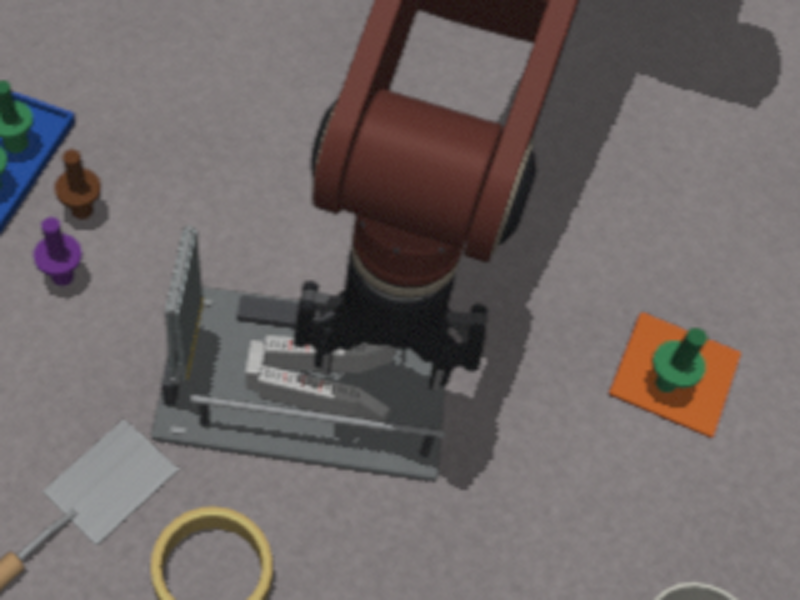

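The cover is vertical: its face leans only about 0.025 rad, so the joint is near 1.25. Next is the plug on the pad.

```bash
python3 -c "
from h import *
print(w2g([.4638,.3197,0]))
plan([.4638,.3197,.13],YAW+np.pi/2)"
```

```text
[-0.04649833  0.29568733  0.        ]
t 5.3 pos [0.5735 0.1033 0.0353] R [[-0.265, 0.964, -0.004], [0.964, 0.265, 0.005], [0.006, -0.003, -1.0]] F [-0.2 -0.4 -0.3] op 0.0802
gauge-frame tcp [0.0008 0.0577 0.0353] shift [ 0.2383 -0.0487 -0.0932] dist 0.26 roll -0.005
```

Call:
step_arm(targets=[0, 0, -0.04, 0, 0.01, 0, -0.08, -0.005, 0.04, -0.01, -0.093, -0.005, 0.08, -0.02, -0.093, -0.005, 0.12, -0.03, -0.093, -0.005, 0.16, -0.035, -0.093, -0.005, 0.2, -0.042, -0.093, -0.005, 0.238, -0.049, -0.093, -0.005, 0.238, -0.049, -0.093, -0.005, 0.238, -0.049, -0.093, -0.005], grip=0.06)

```text
t: 6.13
tool_pos: [0.463, 0.3204, 0.1298]
tool_rot: [-1.89, -2.503, -0.001]
contact_force: [-0.2, -0.6, 0.4]
opening: 0.0599
```

```bash
python3 -c "
from h import *
plan([.4638,.3197,.049],YAW+np.pi/2)
p=imaging.get_image('wrist'); save(p,'w5'); dump(p,'w5'); C=cloud(p); c=p['color'].astype(int)
g=(c[...,1]>c[...,0]+25)&(c[...,1]>c[...,2]+10)
P=C[g&(C[...,2]>.078)]; print('stem top',len(P),P.mean(0),cv2.minEnclosingCircle(P[:,:2].astype(np.float32)*1000))
fl=C[g&(C[...,2]>.037)&(C[...,2]<.05)]; print('flange',len(fl),cv2.minEnclosingCircle(fl[:,:2].astype(np.float32)*1000))
"
```

```text
t 6.13 pos [0.463  0.3204 0.1298] R [[-0.274, 0.962, -0.004], [0.962, 0.274, 0.004], [0.005, -0.003, -1.0]] F [-0.2 -0.6  0.4] op 0.0599
gauge-frame tcp [-0.0471  0.2966  0.1298] shift [-0.0013  0.0008  0.0808] dist 0.081 roll 0.004
stem top 1014 [0.45983419 0.31911141 0.09004563] ((430.33013916015625, 310.73931884765625), 41.10835647583008)
flange 2919 ((462.2666931152344, 319.7519226074219), 21.084712982177734)
```

View pics/w5.png

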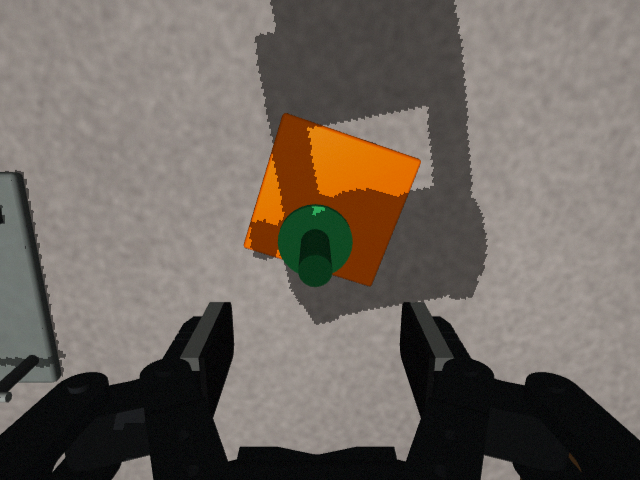

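The plug is centred between the jaws, stem top at (316,270), tips at (222,305) and (412,305). Descending to grip it.

Call:
step_arm(targets=[-0.001, 0.0, 0.035, 0, -0.001, 0.0, 0.065, 0, -0.001, 0.0, 0.079, 0, -0.001, 0.0, 0.079, 0], grip=0.06)

```text
t: 6.52
tool_pos: [0.4615, 0.3153, 0.046]
tool_rot: [-1.894, -2.496, 0.011]
contact_force: [-0.1, -0.4, -0.6]
opening: 0.06
```

Call:
step_arm(targets=[0, 0, 0, 0, 0, 0, 0, 0, 0, 0, 0, 0, 0, 0, 0, 0, 0, 0, 0, 0, 0, 0, 0, 0], grip=0.0, force=40)

```text
t: 7.02
tool_pos: [0.4628, 0.3156, 0.0478]
tool_rot: [-1.895, -2.497, 0.008]
contact_force: [0.2, -1.0, 3.7]
opening: 0.0149
```

```bash
python3 -c "
from h import *
plan(g2w(0,.09,.13),YAW+np.pi/2)
"
```

```text
t 7.02 pos [0.4628 0.3156 0.0478] R [[-0.269, 0.963, -0.008], [0.963, 0.269, 0.0], [0.002, -0.008, -1.0]] F [ 0.2 -1.   3.7] op 0.0149
gauge-frame tcp [-0.0485  0.292   0.0478] shift [-0.2018  0.0479 -0.0831] dist 0.223 roll -0.0
```

Gripped (opening 14.9 mm). I'll lift it and bring it above the apron.

Call:
step_arm(targets=[0, 0, -0.03, 0, 0, 0.0, -0.06, 0, -0.02, 0.02, -0.06, 0, -0.055, 0.045, -0.06, 0, -0.09, 0.048, -0.06, 0, -0.13, 0.048, -0.06, 0, -0.165, 0.048, -0.06, 0, -0.19, 0.048, -0.06, 0, -0.202, 0.048, -0.06, 0, -0.202, 0.048, -0.06, 0, -0.202, 0.048, -0.06, 0])

```text
t: 7.93
tool_pos: [0.5638, 0.1344, 0.1069]
tool_rot: [-1.895, -2.496, 0.007]
contact_force: [0.1, 1.0, -0.6]
opening: 0.0149
```

```bash
python3 -c "
from h import *
plan(g2w(0,.09,.055),YAW+np.pi/2)
p=imaging.get_image('wrist'); save(p,'w6'); dump(p,'w6')
p=imaging.get_image('scene'); dump(p,'scene6'); cv2.imwrite('pics/s6z.png',cv2.resize(p['color'][120:360,230:550,::-1],(800,600),interpolation=cv2.INTER_CUBIC))"
```

```text
t 7.93 pos [0.5638 0.1344 0.1069] R [[-0.269, 0.963, -0.009], [0.963, 0.269, 0.001], [0.003, -0.008, -1.0]] F [ 0.1  1.  -0.6] op 0.0149
gauge-frame tcp [-1.000e-04  9.030e-02  1.069e-01] shift [-0.0004  0.0006  0.0519] dist 0.052 roll -0.001
```

View pics/w6.png

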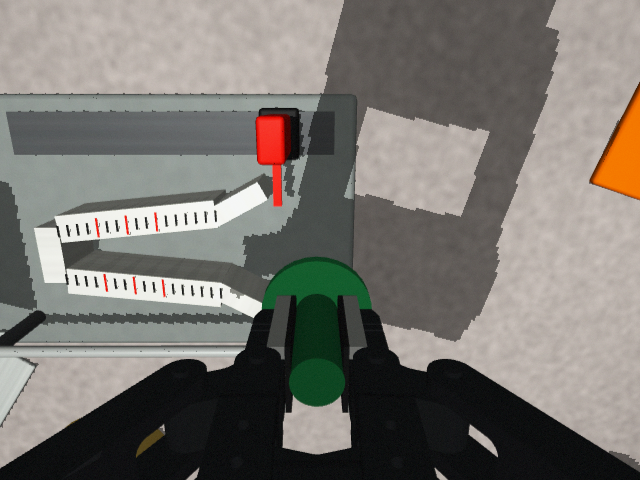

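View pics/s6z.png

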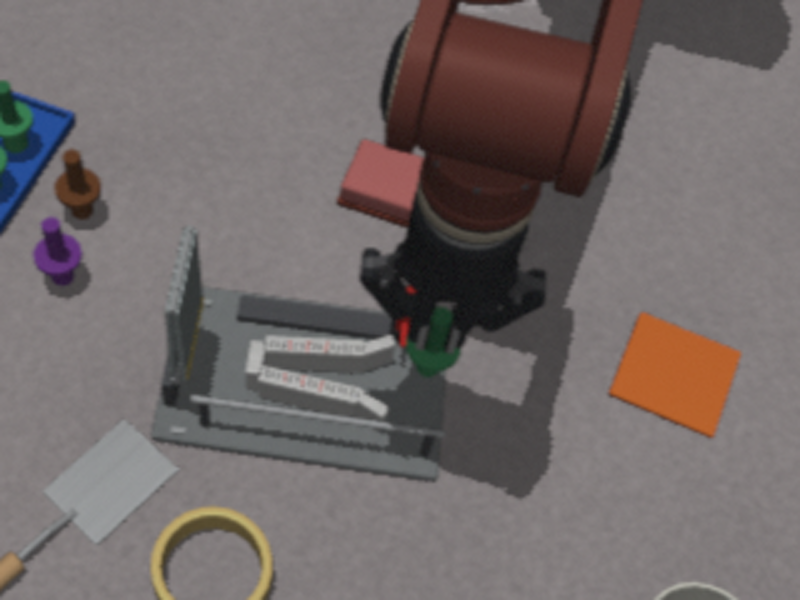

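The plug hangs upright at the wide mouth, flange (315,310). The slot walls are clearly seen from (60,230) to (240,280). I'll measure the slot's centre line and where the plug sits in the hand.

```bash
cat > d.py <<'E'
from h import *
def G_(C): 
    c,s=np.cos(YAW),np.sin(YAW); d=C[...,:2]-O; return np.stack([c*d[...,0]+s*d[...,1],-s*d[...,0]+c*d[...,1],C[...,2]],-1)
def slot(p):
    G=G_(cloud(p)); m=(p['depth']>0)&(np.abs(G[...,2]-.0405)<.004)&(np.abs(G[...,0])<.035)
    xs=[]
    for y in np.arange(-.038,.036,.006):
        q=G[m&(np.abs(G[...,1]-y)<.003)&(p['color'].min(-1)>0)]
        a=q[q[:,0]<0]; b=q[q[:,0]>0]
        if len(a)>5 and len(b)>5:
            i,j=np.percentile(a[:,0],97),np.percentile(b[:,0],3); print(round(y,3),"inner",i.round(4),j.round(4),"mid",((i+j)/2).round(4),"w",(j-i).round(4),"nominal",.022+y/5)
p=pickle.load(open('w6.pkl','rb')); slot(p); print('top'); slot(pickle.load(open('top4.pkl','rb'))); print('scene'); slot(pickle.load(open('scene6.pkl','rb')))
c=p['color'].astype(int); g=(c[...,1]>c[...,0]+25)&(c[...,1]>c[...,2]+10)
s=monitor.get_obs(); R=Ro.from_rotvec(s['tool_rot']).as_matrix(); L=(cloud(p)-np.array(s['tool_pos']))@R
P=L[g]; print('z hist',np.histogram(P[:,2],bins=np.arange(-.05,.06,.005)))
fl=P[(P[:,2]>-.001)&(P[:,2]<.009)]; print('flange in tool',cv2.minEnclosingCircle(fl[:,:2].astype(np.float32)*1000),np.median(fl[:,2]))
tp=P[(P[:,2]<-.034)&(np.abs(P[:,1])<.02)]; print('top', len(tp),tp.mean(0) if len(tp) else 0)
E
python3 d.py
```

```text
-0.038 inner -0.0009 0.0007 mid -0.0001 w 0.0017 nominal 0.0144
-0.032 inner -0.0092 0.0065 mid -0.0013 w 0.0157 nominal 0.0156
-0.026 inner -0.0098 0.0071 mid -0.0014 w 0.0169 nominal 0.0168
-0.02 inner -0.0104 0.0077 mid -0.0013 w 0.0181 nominal 0.018
-0.014 inner -0.011 0.0083 mid -0.0014 w 0.0193 nominal 0.0192
-0.008 inner -0.0116 0.0089 mid -0.0013 w 0.0205 nominal 0.020399999999999998
-0.002 inner -0.0124 0.0096 mid -0.0014 w 0.022 nominal 0.021599999999999998
0.004 inner -0.0128 0.0101 mid -0.0014 w 0.023 nominal 0.022799999999999997
0.01 inner -0.0135 0.0108 mid -0.0014 w 0.0243 nominal 0.023999999999999997
0.016 inner -0.0139 0.0115 mid -0.0012 w 0.0255 nominal 0.025199999999999997
0.022 inner -0.0146 0.0119 mid -0.0014 w 0.0266 nominal 0.026399999999999996
0.028 inner -0.0152 0.0126 mid -0.0013 w 0.0278 nominal 0.027599999999999993
0.034 inner -0.0157 0.0134 mid -0.0012 w 0.0291 nominal 0.028799999999999996
top
-0.038 inner -0.0031 0.0026 mid -0.0002 w 0.0058 nominal 0.0144
-0.032 inner -0.0087 0.0088 mid 0.0001 w 0.0175 nominal 0.0156
-0.026 inner -0.0082 0.0094 mid 0.000
[... 1097 characters left out ...]
  0,   11, 2458,  436,  404,  340,  319,  300,  258,  242, 2945,
        703,    3,    0,    0,    0,    0,    0,    0,    0,    0]), array([-5.00000000e-02, -4.50000000e-02, -4.00000000e-02, -3.50000000e-02,
       -3.00000000e-02, -2.50000000e-02, -2.00000000e-02, -1.50000000e-02,
       -1.00000000e-02, -5.00000000e-03, -2.77555756e-17,  5.00000000e-03,
        1.00000000e-02,  1.50000000e-02,  2.00000000e-02,  2.50000000e-02,
        3.00000000e-02,  3.50000000e-02,  4.00000000e-02,  4.50000000e-02,
        5.00000000e-02,  5.50000000e-02]))
flange in tool ((-0.8476141691207886, -2.0386459827423096), 20.676753997802734) 0.0043347645938686934
top 2556 [-0.00087079 -0.00077047 -0.03835119]
```

Relative to the wrist view the plug is about 0.7 mm to the -x side of the slot's centre line. I'll correct that, lower the plug and enter the slot.

Call:
step_arm(targets=[0, 0.001, 0.025, 0, 0, 0.001, 0.045, 0, 0, 0.001, 0.053, 0, -0.01, 0.001, 0.0535, 0, -0.02, 0.001, 0.0535, 0, -0.03, 0.001, 0.0535, 0, -0.04, 0.001, 0.0535, 0, -0.05, 0.001, 0.0535, 0, -0.055, 0.001, 0.0535, 0, -0.055, 0.001, 0.0535, 0])

```text
t: 8.87
tool_pos: [0.5795, 0.0813, 0.0535]
tool_rot: [-1.896, -2.497, 0.007]
contact_force: [0.3, 0.3, -0.2]
opening: 0.0147
```

```bash
python3 -c "
from h import *
plan(g2w(0.0,.09,.052),YAW+np.pi/2)
p=imaging.get_image('wrist'); save(p,'w7'); dump(p,'w7')"
```

```text
t 8.87 pos [0.5795 0.0813 0.0535] R [[-0.269, 0.963, -0.008], [0.963, 0.269, 0.001], [0.003, -0.007, -1.0]] F [ 0.3  0.3 -0.2] op 0.0147
gauge-frame tcp [0.0006 0.0349 0.0535] shift [ 0.0551 -0.0007  0.0017] dist 0.055 roll -0.001
```

View pics/w7.png

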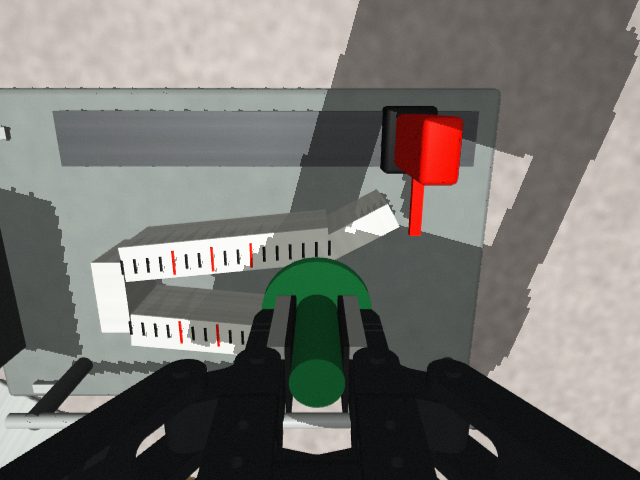

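Call:
step_arm(targets=[0, 0, 0.0015, 0, 0, 0, 0.0015, 0, 0, 0, 0.0015, 0, 0, 0, 0.0015, 0], grip=0.018, force=20)

```text
t: 9.25
tool_pos: [0.5791, 0.0823, 0.0519]
tool_rot: [-1.894, -2.497, 0.007]
contact_force: [-0.2, -0.7, 0.3]
opening: 0.018
```

Call:
step_arm(targets=[-0.003, 0, 0, 0, -0.006, 0, 0, 0, -0.009, 0, 0, 0, -0.012, 0, 0, 0, -0.015, 0, 0, 0, -0.018, 0, 0, 0, -0.02, 0, 0, 0, -0.02, 0, 0, 0])

```text
t: 9.92
tool_pos: [0.5846, 0.0625, 0.0518]
tool_rot: [-1.895, -2.497, 0.007]
contact_force: [-0.2, -0.3, 0.8]
opening: 0.0181
```

```bash
python3 -c "
from h import *
plan(g2w(0.0,.0,.052),YAW+np.pi/2)
p=imaging.get_image('wrist'); save(p,'w8'); dump(p,'w8')"
```

```text
t 9.92 pos [0.5846 0.0625 0.0518] R [[-0.269, 0.963, -0.008], [0.963, 0.269, 0.001], [0.003, -0.008, -1.0]] F [-0.2 -0.3  0.8] op 0.0181
gauge-frame tcp [0.0005 0.0155 0.0518] shift [-0.0155 -0.0005 -0.0003] dist 0.015 roll -0.001
```

View pics/w8.png

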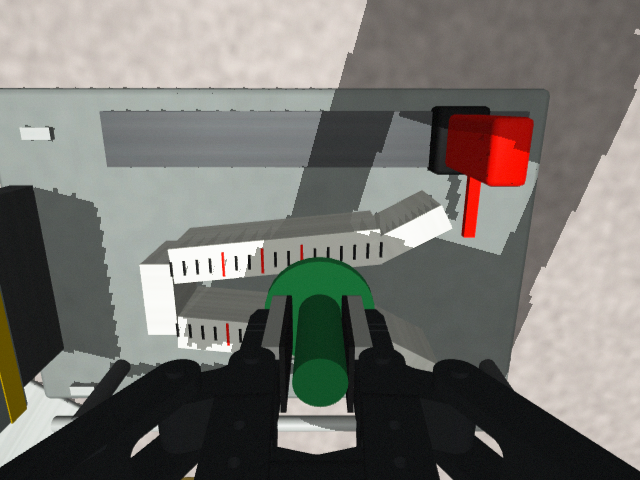

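The plug slides freely, upright in the loosely open fingers (stem top (320,380), flange (318,305)). Pushing on.

Call:
step_arm(targets=[-0.003, 0, 0, 0, -0.006, 0, 0, 0, -0.009, 0, 0, 0, -0.009, 0, 0, 0])

```text
t: 10.3
tool_pos: [0.5872, 0.0535, 0.0518]
tool_rot: [-1.895, -2.497, 0.007]
contact_force: [-0.8, -0.7, 0.5]
opening: 0.0182
```

Call:
step_arm(targets=[-0.003, 0, 0, 0, -0.006, 0, 0, 0, -0.009, 0, 0, 0, -0.009, 0, 0, 0])

```text
t: 10.63
tool_pos: [0.5898, 0.0443, 0.0518]
tool_rot: [-1.896, -2.496, 0.007]
contact_force: [-0.1, -0.4, 0.5]
opening: 0.018
```

Call:
step_arm(targets=[-0.003, 0, 0, 0, -0.006, 0, 0, 0, -0.006, 0, 0, 0])

```text
t: 10.88
tool_pos: [0.5916, 0.038, 0.0518]
tool_rot: [-1.897, -2.496, 0.007]
contact_force: [0.2, -0.4, 0.1]
opening: 0.0178
```

Call:
step_arm(targets=[-0.003, 0, 0, 0, -0.006, 0, 0, 0, -0.006, 0, 0, 0])

```text
t: 11.13
tool_pos: [0.5934, 0.0316, 0.0519]
tool_rot: [-1.898, -2.496, 0.007]
contact_force: [-0.1, -0.3, 0.4]
opening: 0.018
```

```bash
cat > e.py <<'E'
from h import *
import sys
exec(open('d.py').read().split("p=pickle")[0])
s=st(); print('tcp gauge',w2g(s['tool_pos']).round(4))
p=imaging.get_image('wrist'); save(p,sys.argv[1]); dump(p,sys.argv[1]); G=G_(cloud(p)); c=p['color'].astype(int)
g=(c[...,1]>c[...,0]+25)&(c[...,1]>c[...,2]+10)
P=G[g]; z=P[:,2]; P=P[(z>.03)&(z<.1)]; 
tp=P[P[:,2]>.0865]; fl=P[(P[:,2]>.040)&(P[:,2]<.0515)]
print('stem top',len(tp),tp.mean(0).round(4),cv2.minEnclosingCircle(tp[:,:2].astype(np.float32)*1000)); print('flange',len(fl),cv2.minEnclosingCircle(fl[:,:2].astype(np.float32)*1000),np.median(fl[:,2]))
m=(c[...,0]>110)&(c[...,1]<60)&(c[...,2]<60)
t=G[m&(np.abs(G[...,2]-.045)<.006)&(G[...,0]>-.047)&(G[...,0]<-.026)]; print('pointer',len(t),t.mean(0).round(4) if len(t) else 0, t[:,0].max() if len(t) else 0)
t=G[m&(G[...,2]>.066)&(G[...,2]<.08)&(np.abs(G[...,0]+.06)<.02)]; print('tab top',len(t),t.min(0).round(4) if len(t) else 0,t.max(0).round(4) if len(t) else 0)
E
python3 e.py w9
```

```text
t 11.13 pos [0.5934 0.0316 0.0519] R [[-0.267, 0.964, -0.008], [0.964, 0.267, 0.0], [0.002, -0.007, -1.0]] F [-0.1 -0.3  0.4] op 0.018
tcp gauge [ 0.0007 -0.0167  0.0519]
stem top 2547 [-0.0018 -0.0157  0.0902] ((-0.9212961196899414, -15.678503036499023), 8.75141716003418)
flange 4173 ((-0.8221331834793091, -15.768254280090332), 21.34182357788086) 0.04755306784891008
pointer 617 [-0.0376  0.0713  0.045 ] -0.0276190359507918
tab top 2588 [-0.0709  0.0649  0.0677] [-0.0513  0.0775  0.0728]
```

View pics/w9.png

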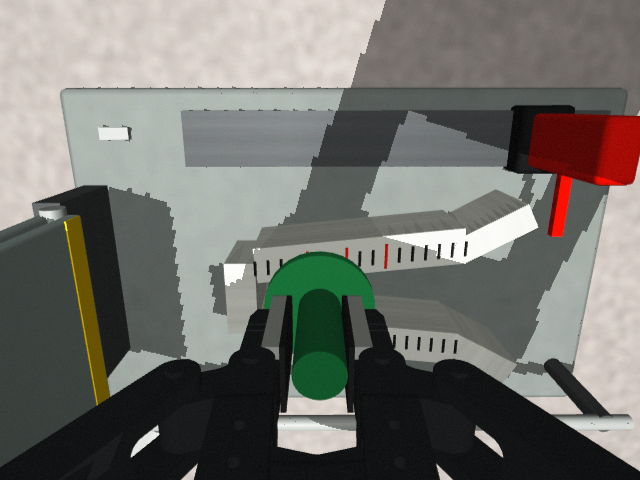

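The plug is at y ≈ -15.8 mm and upright, so it must be the 18 mm shank, which wedges near -20. Pushing until force shows.

Call:
step_arm(targets=[-0.002, 0, 0, 0, -0.004, 0, 0, 0, -0.005, 0, 0, 0, -0.005, 0, 0, 0])

```text
t: 11.52
tool_pos: [0.5948, 0.0269, 0.0519]
tool_rot: [-1.898, -2.496, 0.007]
contact_force: [-0.5, -0.3, 0.0]
opening: 0.0184
```

Call:
step_arm(targets=[-0.001, 0, 0, 0, -0.002, 0, 0, 0, -0.003, 0, 0, 0, -0.003, 0, 0, 0])

```text
t: 11.85
tool_pos: [0.5955, 0.0244, 0.0521]
tool_rot: [-1.897, -2.495, 0.006]
contact_force: [-1.7, 3.6, 2.5]
opening: 0.0182
```

Call:
step_arm(targets=[-0.001, 0, 0, 0, -0.002, 0, 0, 0, -0.002, 0, 0, 0])

```text
t: 12.1
tool_pos: [0.5958, 0.0234, 0.0522]
tool_rot: [-1.896, -2.493, 0.004]
contact_force: [-2.5, 5.9, 3.5]
opening: 0.018
```

```bash
python3 e.py w10
```

```text
t 12.1 pos [0.5958 0.0234 0.0522] R [[-0.267, 0.964, -0.009], [0.964, 0.267, 0.004], [0.006, -0.007, -1.0]] F [-2.5  5.9  3.5] op 0.018
tcp gauge [ 0.0007 -0.0252  0.0522]
stem top 2583 [-0.0022 -0.0263  0.0904] ((-1.1287546157836914, -26.87312889099121), 8.9149751663208)
flange 4202 ((-1.46670663356781, -23.260812759399414), 21.525558471679688) 0.04779584458876546
pointer 594 [-0.0379  0.0714  0.045 ] -0.027730449725696642
tab top 773 [-0.0709  0.0649  0.0662] [-0.0512  0.0709  0.0723]
```

The plug is wedged at about 6 N but tipped forward by about 0.08 rad. I'll ease back and let it settle upright.

Call:
step_arm(targets=[0.002, 0, 0, 0, 0.004, 0, 0, 0, 0.004, 0, 0, 0])

```text
t: 12.4
tool_pos: [0.5947, 0.0271, 0.052]
tool_rot: [-1.896, -2.494, 0.005]
contact_force: [-0.7, -0.7, 0.5]
opening: 0.018
```

```bash
python3 e.py w11
```

```text
t 12.4 pos [0.5947 0.0271 0.052 ] R [[-0.267, 0.964, -0.008], [0.964, 0.267, 0.003], [0.005, -0.007, -1.0]] F [-0.7 -0.7  0.5] op 0.018
tcp gauge [ 0.0007 -0.0214  0.052 ]
stem top 2572 [-0.0023 -0.0222  0.0904] ((-1.2337672710418701, -22.376169204711914), 8.66528034210205)
flange 4178 ((-2.0258030891418457, -21.545307159423828), 21.581134796142578) 0.047730970667679916
pointer 612 [-0.0377  0.0713  0.045 ] -0.02804406303703113
tab top 1629 [-0.0708  0.0648  0.0675] [-0.0512  0.0744  0.0729]
```

View pics/w11.png

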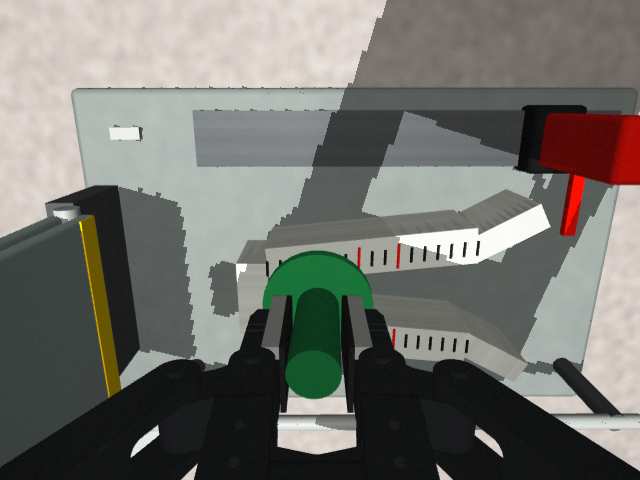

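It's nearly upright at y ≈ -21. Opening and rising to check.

Call:
step_arm(targets=[0, 0, 0, 0, 0, 0, 0, 0, 0, 0, 0, 0, 0, 0, -0.03, 0, 0, 0, -0.06, 0, 0, 0, -0.09, 0, 0, 0, -0.09, 0], grip=0.05)

```text
t: 13.03
tool_pos: [0.5998, 0.0263, 0.1499]
tool_rot: [1.9, 2.499, 0.006]
contact_force: [1.4, 0.7, 0.9]
opening: 0.0499
```

```bash
python3 e.py w12
python3 - <<'E'
exec(open('d.py').read().split("p=pickle")[0])
slot(pickle.load(open('w12.pkl','rb')))
p=imaging.get_image('scene'); cv2.imwrite('pics/s12z.png',cv2.resize(p['color'][180:330,270:470,::-1],(800,600),interpolation=cv2.INTER_CUBIC))
E
```

```text
t 13.03 pos [0.5998 0.0263 0.1499] R [[-0.267, 0.964, 0.004], [0.964, 0.267, 0.002], [0.0, 0.004, -1.0]] F [1.4 0.7 0.9] op 0.0499
tcp gauge [ 0.0054 -0.0235  0.1499]
stem top 839 [-0.0017 -0.0222  0.0906] ((-1.200210452079773, -21.998870849609375), 8.288317680358887)
flange 2696 ((0.44375312328338623, -20.491558074951172), 22.679176330566406) 0.04778087516908423
pointer 244 [-0.0374  0.0713  0.045 ] -0.027922352615826224
tab top 927 [-0.0706  0.0654  0.0682] [-0.0511  0.0774  0.0729]
-0.038 inner -0.0089 0.01 mid 0.0005 w 0.0189 nominal 0.0144
-0.032 inner -0.0171 0.0181 mid 0.0005 w 0.0352 nominal 0.0156
-0.014 inner -0.0201 0.0208 mid 0.0003 w 0.0409 nominal 0.0192
-0.008 inner -0.0163 0.0171 mid 0.0004 w 0.0335 nominal 0.020399999999999998
-0.002 inner -0.0124 0.0104 mid -0.001 w 0.0228 nominal 0.021599999999999998
0.004 inner -0.0127 0.0102 mid -0.0012 w 0.0229 nominal 0.022799999999999997
0.01 inner -0.0132 0.011 mid -0.0011 w 0.0243 nominal 0.023999999999999997
0.016 inner -0.0138 0.0115 mid -0.0012 w 0.0252 nominal 0.025199999999999997
0.022 inner -0.0145 0.012 mid -0.0012 w 0.0265 nominal 0.026399999999999996
0.028 inner -0.015 0.0127 mid -0.0012 w 0.0277 nominal 0.027599999999999993
0.034 inner -0.0158 0.0133 mid -0.0012 w 0.0291 nominal 0.028799999999999996
```

View pics/w12.png

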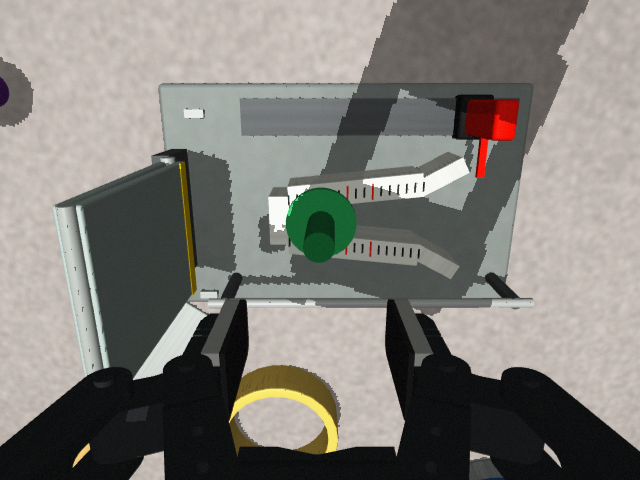

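View pics/s12z.png

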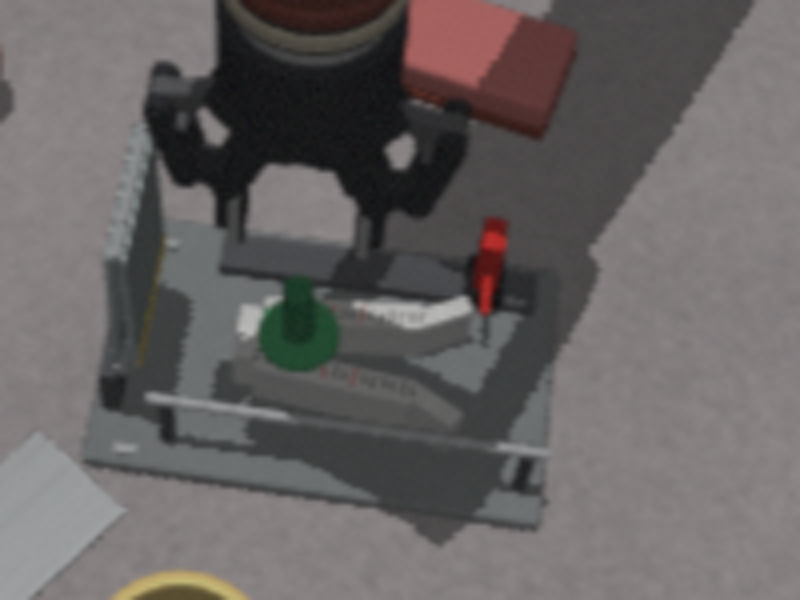

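The plug stands wedged: flange at (320,222), stem top (318,245). The cursor pointer is at (482,160). Going to grip the cursor tab.

```bash
python3 -c "
from h import *
plan(g2w(-.060,.072,.12),YAW+np.pi/2)"
```

```text
t 13.13 pos [0.5968 0.0266 0.1441] R [[-0.267, 0.964, -0.004], [0.964, 0.267, 0.002], [0.003, -0.004, -1.0]] F [-0.4 -0.1 -0.6] op 0.05
gauge-frame tcp [ 0.0025 -0.0224  0.1441] shift [ 0.0942 -0.0627  0.0247] dist 0.116 roll -0.003
```

Call:
step_arm(targets=[0.03, -0.02, 0, -0.003, 0.06, -0.04, 0, -0.003, 0.085, -0.06, 0, -0.003, 0.094, -0.063, 0.01, -0.003, 0.094, -0.063, 0.025, -0.003, 0.094, -0.063, 0.025, -0.003, 0.094, -0.063, 0.025, -0.003], grip=0.05)

```text
t: 13.72
tool_pos: [0.5094, 0.1002, 0.1173]
tool_rot: [-1.893, -2.497, 0.006]
contact_force: [-0.1, -0.7, 0.2]
opening: 0.05
```

```bash
python3 e.py w13; python3 -c "
from h import *
plan(g2w(-.060,.072,.048),YAW+np.pi/2)"
```

```text
t 13.72 pos [0.5094 0.1002 0.1173] R [[-0.27, 0.963, -0.009], [0.963, 0.27, 0.002], [0.004, -0.008, -1.0]] F [-0.1 -0.7  0.2] op 0.05
tcp gauge [-0.0618  0.072   0.1173]
stem top 0 [nan nan nan] ((0.0, 0.0), 0.0)
flange 2240 ((-0.48950162529945374, -22.753910064697266), 23.58267593383789) 0.047651607764220914
pointer 146 [-0.0342  0.0717  0.0451] -0.027771877441537907
tab top 844 [-0.0709  0.0664  0.0683] [-0.0515  0.077   0.0724]
t 13.77 pos [0.5104 0.1    0.1186] R [[-0.27, 0.963, -0.007], [0.963, 0.27, 0.002], [0.004, -0.006, -1.0]] F [ 0.8 -0.7 -0.5] op 0.0501
gauge-frame tcp [-0.0608  0.0716  0.1186] shift [0.0002 0.0012 0.0706] dist 0.071 roll 0.0e.py:9: RuntimeWarning: Mean of empty slice.
  print('stem top',len(tp),tp.mean(0).round(4),cv2.minEnclosingCircle(tp[:,:2].astype(np.float32)*1000)); print('flange',len(fl),cv2.minEnclosingCircle(fl[:,:2].astype(np.float32)*1000),np.median(fl[:,2]))
  ret = um.true_divide(
```

View pics/w13.png

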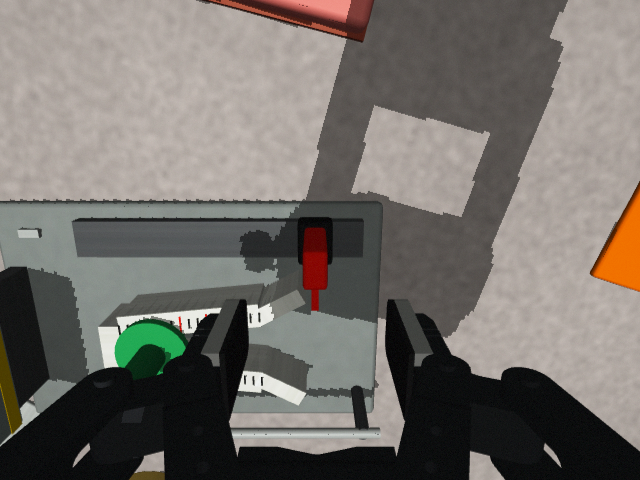

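The tab is at (315,260), centred between the jaws. Descending and gripping.

Call:
step_arm(targets=[0, 0.001, 0.025, 0, 0, 0.001, 0.05, 0, 0, 0.001, 0.066, 0, 0, 0.001, 0.07, 0, 0, 0.001, 0.07, 0], grip=0.05)

```text
t: 14.18
tool_pos: [0.5104, 0.1, 0.0474]
tool_rot: [-1.894, -2.495, 0.007]
contact_force: [-0.8, -0.4, 0.5]
opening: 0.0502
```

Call:
step_arm(targets=[0, 0, 0, 0, 0, 0, 0, 0, 0, 0, 0, 0, 0, 0, 0, 0, 0, 0, 0, 0], grip=0.0, force=25)

```text
t: 14.6
tool_pos: [0.5117, 0.1, 0.0491]
tool_rot: [-1.896, -2.498, 0.004]
contact_force: [-0.3, -0.4, 4.8]
opening: 0.0114
```

```bash
python3 e.py w14 2>/dev/null; python3 -c "
from h import *
plan(g2w(-.060,-.0205,.048),YAW+np.pi/2)"
```

```text
t 14.6 pos [0.5117 0.1    0.0491] R [[-0.269, 0.963, -0.006], [0.963, 0.269, 0.002], [0.003, -0.006, -1.0]] F [-0.3 -0.4  4.8] op 0.0114
tcp gauge [-0.0596  0.0712  0.0491]
stem top 0 [nan nan nan] ((0.0, 0.0), 0.0)
flange 1653 ((-0.2424446940422058, -23.331201553344727), 23.830503463745117) 0.047306371790335644
pointer 139 [-0.0314  0.0714  0.045 ] -0.027897044127957175
tab top 1816 [-0.0711  0.0659  0.0678] [-0.0508  0.0767  0.0721]
t 14.65 pos [0.5117 0.1    0.0491] R [[-0.269, 0.963, -0.006], [0.963, 0.269, 0.002], [0.003, -0.006, -1.0]] F [-0.2 -1.   6.4] op 0.0109
gauge-frame tcp [-0.0596  0.0712  0.0491] shift [-0.0917 -0.0003  0.0008] dist 0.092 roll -0.001
```

Call:
step_arm(targets=[-0.008, 0, -0.001, 0, -0.018, 0, -0.001, 0, -0.028, 0, -0.001, 0, -0.038, 0, -0.001, 0, -0.048, 0, -0.001, 0, -0.058, 0, -0.001, 0, -0.068, 0, -0.001, 0, -0.078, 0, -0.001, 0, -0.086, 0, -0.001, 0, -0.092, 0, -0.001, 0, -0.092, 0, -0.001, 0, -0.092, 0, -0.001, 0])

```text
t: 15.65
tool_pos: [0.5366, 0.0101, 0.0493]
tool_rot: [-1.897, -2.498, 0.006]
contact_force: [5.1, 0.1, -9.9]
opening: 0.0116
```

```bash
python3 e.py w15 2>/dev/null
```

```text
t 15.65 pos [0.5366 0.0101 0.0493] R [[-0.268, 0.963, -0.006], [0.963, 0.268, 0.0], [0.002, -0.006, -1.0]] F [ 5.1  0.1 -9.9] op 0.0116
tcp gauge [-0.0599 -0.022   0.0493]
stem top 52 [-0.0491 -0.0236  0.093 ] ((-50.45777130126953, -21.74773597717285), 8.405426025390625)
flange 2253 ((-8.663655281066895, -22.329330444335938), 15.628060340881348) 0.047766966002104116
pointer 150 [-0.0314 -0.0218  0.0451] -0.02776069590885444
tab top 1826 [-0.0717 -0.0273  0.0677] [-0.051  -0.0164  0.0725]
```

View pics/w15.png

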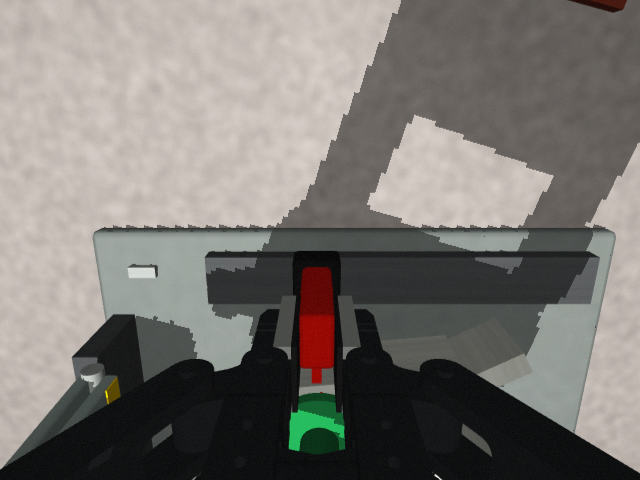

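The pointer (317,375) lines up with the plug's stem (319,440). I'll release, rise and check.

Call:
step_arm(targets=[0, 0, 0, 0, 0, 0, 0, 0, 0, 0, 0, 0, 0, 0, 0, 0, 0, 0, -0.03, 0, 0, 0, -0.06, 0, 0, -0.01, -0.1, 0, 0, -0.03, -0.13, 0, 0, -0.05, -0.13, 0, 0, -0.06, -0.13, 0, 0, -0.06, -0.13, 0], grip=0.045)

```text
t: 16.62
tool_pos: [0.4787, -0.0061, 0.1809]
tool_rot: [-1.898, -2.499, 0.005]
contact_force: [-0.0, 0.2, 0.2]
opening: 0.045
```

```bash
python3 e.py w16 2>/dev/null
python3 - <<'E'
exec(open('d.py').read().split("p=pickle")[0])
p=pickle.load(open('w16.pkl','rb'))
for n in ('plug_a','cursor_tip'): print([(m['uv'],m['score'],w2g(at_z(p,m['uv'],.01 if n=='plug_a' else .045)).round(4)) for m in imaging.mark_of(n,p)[:2]])
G=G_(cloud(p)); c=p['color'].astype(int); g=(c[...,1]>c[...,0]+25)&(c[...,1]>c[...,2]+10)
m=(g&(np.abs(G[...,2]-.0475)<.002)); k,l,s,_=cv2.connectedComponentsWithStats(m.astype(np.uint8)); m=l==1+np.argmax(s[1:,4]); print('flange',cv2.minEnclosingCircle(G[m][:,:2].astype(np.float32)*1000))
for z in (.058,.065,.072,.08,.09): q=G[g&(np.abs(G[...,2]-z)<.003)&(np.abs(G[...,0])<.015)]; print(z,len(q),((q[:,1].min()+q[:,1].max())/2).round(4) if len(q) else 0)
for nme in ('scene','top'):
    p=imaging.get_image(nme); G=G_(cloud(p)); c=p['color'].astype(int); g=(c[...,1]>c[...,0]+20)&(c[...,1]>c[...,2]+8)&(p['depth']>0)&(np.abs(G[...,0])<.04)&(np.abs(G[...,1])<.06)
    q=G[g&(np.abs(G[...,2]-.0475)<.004)]; t=G[g&(G[...,2]>.085)]; print(nme,len(q),cv2.minEnclosingCircle(q[:,:2].astype(np.float32)*1000) if len(q) else 0,t.mean(0) if len(t) else 0)
    r=(c[...,0]>100)&(c[...,1]<60)&(c[...,2]<60)&(p['depth']>0)&(np.abs(G[...,0]+.05)<.03)&(np.abs(G[...,1])<.1); q=G[r]; print('red',len(q),q.mean(0) if len(q) else 0)
    save(p,nme+'16')
E
```

```text
t 16.62 pos [ 0.4787 -0.0061  0.1809] R [[-0.268, 0.963, -0.004], [0.963, 0.268, -0.001], [0.001, -0.004, -1.0]] F [-0.   0.2  0.2] op 0.045
tcp gauge [-0.12   -0.0221  0.1809]
stem top 495 [-0.0023 -0.0222  0.0904] ((-1.5502910614013672, -22.11206817626953), 8.696179389953613)
flange 1718 ((1.216657042503357, -21.149696350097656), 24.097187042236328) 0.04783013547835406
pointer 60 [-0.0326 -0.0215  0.045 ] -0.02712292845616291
tab top 469 [-0.0709 -0.0275  0.0683] [-0.0515 -0.0162  0.072 ]
[([38.9, 165.4], 0.77, array([-0.1527, -0.2233,  0.01  ])), ([319.5, 349.8], 0.76, array([ 0.0002, -0.0194,  0.01  ]))]
[([319.6, 340.9], 0.83, array([-0.029 , -0.0196,  0.045 ]))]
flange ((-1.2604196071624756, -20.84741973876953), 21.609764099121094)
0.058 110 -0.0212
0.065 107 -0.0215
0.072 122 -0.0216
0.08 120 -0.0219
0.09 483 -0.0223
scene 218 ((-0.9524521827697754, -20.49172592163086), 21.385107040405273) [ 0.00040057 -0.02204261  0.0897022 ]
red 67 [-0.05620903 -0.02119932  0.06755157]
top 141 ((1.5801256895065308, -21.181222915649414), 21.277008056640625) [ 0.0001507  -0.02157701  0.09059428]
red 1 [-0.07930658  0.00649291  0.49820026]
```

View pics/w16.png

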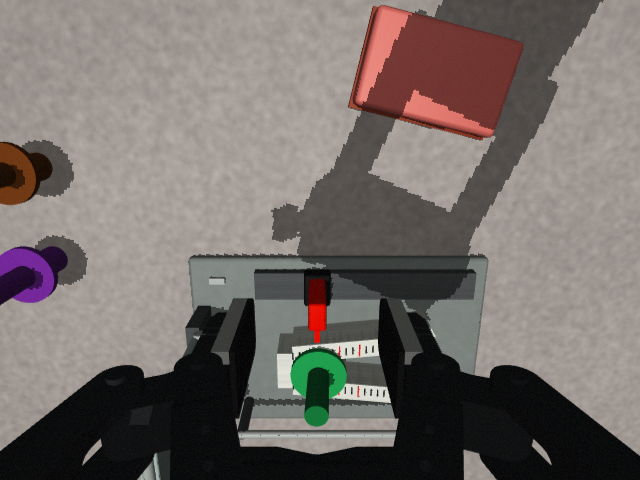

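View pics/scene16.png

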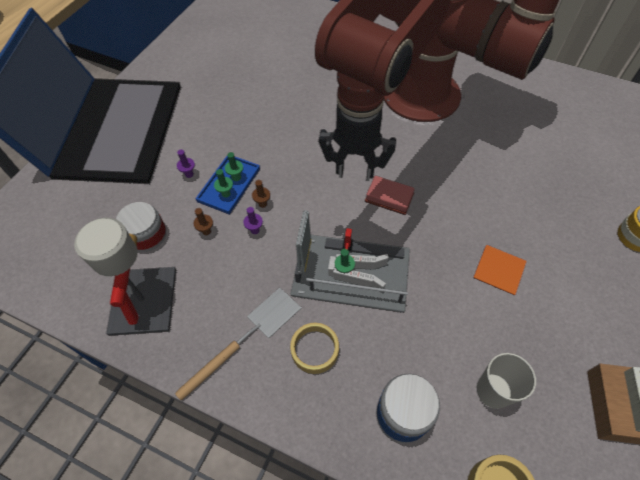

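```bash
python3 -c "
from h import *
st(); print(ticket.finish_job())"
```

```text
t 16.87 pos [ 0.4798 -0.0057  0.1792] R [[-0.269, 0.963, -0.007], [0.963, 0.269, 0.0], [0.002, -0.007, -1.0]] F [ 0.2 -0.1 -0. ] op 0.0451
the job is handed in; nothing more can be done
None
```

The cover is folded back, the pad's plug is wedged in the slot, and the red pointer is level with the plug. The job was handed in at about 17 s of the allowed 66 s, and no verdict came back.

- **Cover:** After the push to its stop (33 N on the tool at the end), its face leaned only about 0.025 rad from vertical. That matches the 1.25 rad end stop, and it still stood upright in the last picture.
- **Plug:** It wedged where the slot is about 18 mm wide, so it is the 18 mm shank. It began to resist at about 4 N, and I stopped at about 6 N. It tipped forward about 0.08 rad under the push and settled to about 0.03 rad once I eased off. Its base is at about y = -20 mm, and it sits close to the centre line.
- **Pointer:** My depth measurements put it at y ≈ -21.5 mm, up to 2 mm from the plug's base. The trained network put the two about 0.2 mm apart. Both are within the 4 mm limit.
- **Everything else:** The two tray plugs still stand, and the bystanders in view look unmoved. I judged these from the final pictures only and did not measure them. The gripper was clear of everything at hand-in.

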